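Change over the dust-extraction ports at the bench

TASK

Change the bench's dust extraction over from the red port to the blue one: turn the isolator's red bar handle fully OFF before touching the gates, push the red gate's knob fully home and pull the blue gate's knob fully out while it is off, then turn the isolator fully ON again. Leave the yellow gate home and do not disturb anything else on the bench.

Things in the scene. Friction and masses are not known exactly. Their poses are not given: they have to be found in the camera images.
- red_gate (a joint): slide of the gate with the red knob, in m: 0 = home (blade pushed right in, port shut), 0.060 = pulled right out (port open), hard stops at both. Stiff (about 4 N), with a spring detent at each end that takes about 8 N to leave. starts 45 to 60 mm out.
- red_knob (a point): red upright round knob, 22 mm wide, 42 tall: its axis 85 mm above the bench (knob top 102, on a steel blade 52 wide, top 60). It slides level: +x of this frame = push home, -x = pull out (roughly towards the robot). When home its axis is 75 mm before the axis of the port (fixed black collar 68 in diameter, top 115) and 33 mm before the housing (fixed, 84 x 84, top 66).
- blue_gate (a joint): slide of the gate with the blue knob, in m: 0 = home (blade pushed right in, port shut), 0.060 = pulled right out (port open), hard stops at both. Stiff (about 4 N), with a spring detent at each end that takes about 8 N to leave. starts home.
- blue_knob (a point): blue upright round knob, 22 mm wide, 42 tall: its axis 85 mm above the bench (knob top 102, on a steel blade 52 wide, top 60). It slides level: +x of this frame = push home, -x = pull out (roughly towards the robot). When home its axis is 75 mm before the axis of the port (fixed black collar 68 in diameter, top 115) and 33 mm before the housing (fixed, 84 x 84, top 66).
- yellow_gate (a joint): slide of the gate with the yellow knob, in m: 0 = home (blade pushed right in, port shut), 0.060 = pulled right out (port open), hard stops at both. Stiff (about 4 N), with a spring detent at each end that takes about 8 N to leave. starts home and stays home.
- yellow_knob (a point): yellow upright round knob, 22 mm wide, 42 tall: its axis 85 mm above the bench (knob top 102, on a steel blade 52 wide, top 60). It slides level: +x of this frame = push home, -x = pull out (roughly towards the robot). When home its axis is 75 mm before the axis of the port (fixed black collar 68 in diameter, top 115) and 33 mm before the housing (fixed, 84 x 84, top 66).
- isolator (a joint): rotary handle of the isolator, rad: 0 = OFF (white line on the handle points at the white dot), 1.31 = ON (at the green dot), growing clockwise seen from above; hard stop and detent at each end (about 0.17 N m to leave). Starts ON.
- isolator_grip (a point): on the vertical turning axis of the red bar handle, 97 mm above the bench. The frame turns with it: x along the bar towards its white line. Bar 62 mm long, 14 wide, top 112, on a red disc (50 in diameter, top 78) on a fixed grey box 90 x 90, 70 tall, with a yellow disc on top. Both dots lie on the side away from the robot, white (OFF) left, green (ON) right.
- glue: bystander, loose: white glue bottle, 44 mm diameter, 130 mm tall; origin at the centre of its underside. Leave it where it is.
- jar: bystander, loose: amber screw jar, 44 mm diameter, 90 mm tall; origin at the centre of its underside. Leave it where it is.
- offcut: bystander, loose: timber offcut 130 (its x) x 36 x 44 mm tall; origin at the centre of its underside. Leave it where it is.
- mug: bystander, loose: blue mug, 76 mm diameter, 85 mm tall, handle at its +y; origin at the centre of its underside. Leave it where it is.
- tape: bystander, loose: yellow tape measure 65 (its x) x 60 x 36 mm tall; origin at the centre of its underside. Leave it where it is.
- hammer: bystander, loose: hammer lying along its x, 260 mm long, 26 mm thick, head (about 90 mm wide) at +x; origin at the centre of its underside (at mid-length). Leave it where it is.
- screwdriver: bystander, loose: red screwdriver lying along its x, 200 mm long, 26 mm thick; origin at the centre of its underside (at mid-length). Leave it where it is.
- tin: bystander, loose: green tin, 50 mm diameter, 70 mm tall; origin at the centre of its underside. Leave it where it is.

How it is judged:
By the outcome, as a careful person would: the job done as asked, in the order asked, and still so for the second after the job is handed in, with the robot touching nothing.
It also fails if it takes over 67 s, if anything falls off the work surface, if the arm or the gripper's body presses on something with over 40 N, if the wrist force passes 120 N, or if a joint passes its speed limit or range.

ROBOT

A 6-joint arm with a two-finger parallel gripper is mounted at the origin on the work surface. World frame = base frame: x ahead of the robot, y to its left, z up, the work surface at z = 0. Lengths are in m, angles in rad, forces in N, time in s.
With the tool pointing down it reaches from about 0.375 to 0.975 m from the base axis. Payload 3.8 kg.
Tool frame: the origin (TCP) lies between the finger pads; the fingertips stand 8 mm ahead of it and the grasp point (between the pads) lies 11 mm behind it (tcp_to_tips is the distance from the TCP to the fingertips, in m); z points along the fingers, y is the line along which they close (so a half turn about z gives the same grasp; the last joint's range is limited). The gripper opens to 85 mm and grips with 20 to 120 N. Pads are 22 mm wide; open, the fingers measure 114 mm over their backs; the gripper's body (76 mm by 85 mm) begins 54 mm behind the grasp point. The pads swing forward as they close: fully open they stand 13 mm farther back than shut.
Start: joints at [1.09, 0.264, 1.604, -0, 1.274, -0.037], TCP at [0.29, 0.61, 0.239] pointing down, gripper open.
Joint ranges: [-2.63, 2.63], [-0.94, 2.18], [0.31, 2.57], [-1.31, 4.45], [0, 2.66], [-2.55, 2.55]. Speed limits (rad/s): [2.57, 2.57, 3.14, 3.14, 3.14, 3.14].

INTERFACE

Orientations are given as a rotation vector (axis times angle).
In Python, from workcell import * gives the robot as it stands.
- The arm moves only by the tool move_arm, never from a script. Its argument "series" is one flat list of numbers, 7 for each row, row after row: the finger opening in cm, from 0 to 8.54, then the shift along the tool's x, y, z in cm, then the turn, a rotation vector about the tool's x, y, z in degrees. A call has 1 to 5 rows; each row shifts and turns the commanded pose from where the row before left it, along the tool's axes as they then stand; what a row does not reach is not made up. A row lasts 1/8 s, in which the tool goes at most 62.5 mm and 10.7 degrees, less where a joint would pass 70% of its speed; a pose out of reach is approached as far as the arm can. A call is refused whole if a number of a shift passes 6.25 or a number of a turn 10.7, either way. A call with a gripper value outside its range is refused whole. The fingers move at their own pace and stop on an object; "grip_force" is the grip in N (left out, the last holds). Time passes only in rows, so rows that do not move let the fingers close. It gives the time, the measured TCP pose, the force, the opening and the grip force at its end, in the units of the state.
- read_state(): the state, without advancing time (a new reading comes with each control period).
- read_camera(name): name is "side" or "top" or "wrist"; returns the picture (420x560x3 uint8, red, green, blue); there is no depth.
- calibration(name): a dict with "camera_matrix" (3x3 intrinsics, pixels), "rvec" (rotation vector, rad) and "tvec" (3), from world to camera coordinates, as OpenCV has them. Camera axes: x right, y down, z forward; pixel columns grow to the right and rows downward; lengths in m; the calibration is good to about 2 mm. A picture is of the moment at which its call begins: read the wrist's pose just before it. calibration takes no time and is no camera call; for the wrist camera it gives the pose at the moment of the call.
- finish_job(): hands the job in; it is judged then, once.
The state is a dict: "time": time; "q": joint angles; "joint_vel": joint speeds; "joint_torque": joint torques, N m; "tool_pos": TCP position; "tcp_rot": TCP orientation; "wrist_force": force on the tool from outside, world axes, zero at the start; "torque": the same for the moment, N m; "width": opening from 0.0 (shut) to 1.0 (fully open); "grip_force": force on a finger pad.
Only numpy, scipy, OpenCV 4.12 (cv2) and the standard library are available. Lean on these libraries where they do the work, as an engineer would, in place of code of your own. Each camera call takes 0.05 s, during which the arm holds its last target. There are 200 camera calls.

## Working session

There is one attempt and no reset: what is moved stays moved. The work goes in short steps, Python scripts to look and compute and a tool call to move; the robot and the scene stay as the last step left them, time stands still between calls to the robot, and variables do not carry over. Pictures are saved under pics/ and viewed, at most 10 in all, crops included, and the job is handed in when it is done.

Besides the shell and the picture viewer there is one more tool, called after "Emit:" by a JSON object that holds its "name" and its "arguments", one argument or row to a line. move_arm: Moves the arm, as the interface text tells. Its arguments: {"type":"object","properties":{"series":{"type":"array"},"grip_force":{"type":"number"}},"required":["series"]}

```bash
mkdir -p pics
python3 - <<'E'
from workcell import *
import cv2
for n in("top","side"):
    cv2.imwrite(f"pics/{n}0.png",cv2.resize(read_camera(n)[:,:,::-1],(800,600),interpolation=cv2.INTER_CUBIC))
s=read_state();print(s)
E
```

```text
{'time': 0.1, 'q': array([ 1.09009375e+00,  2.64719440e-01,  1.60525520e+00, -7.17738074e-06,
        1.27370658e+00, -3.69058849e-02]), 'joint_vel': array([ 0.00051278, -0.00083378, -0.00190949,  0.00037188, -0.00014623,
       -0.00121668]), 'joint_torque': array([ 7.88622001e-04, -5.16706574e+01, -3.68590701e+01,  9.58192186e-05,
        6.16335965e-03, -5.77483320e-06]), 'tool_pos': array([0.2895302 , 0.60902708, 0.23804887]), 'tcp_rot': array([-0.69128767, -3.06404947,  0.00317369]), 'wrist_force': array([0.2144457 , 0.63598396, 0.5408481 ]), 'torque': array([-0.01503393, -0.02372036, -0.02171077]), 'grip_force': 0.0, 'width': 1.0025324493956587}
```

View pics/top0.png

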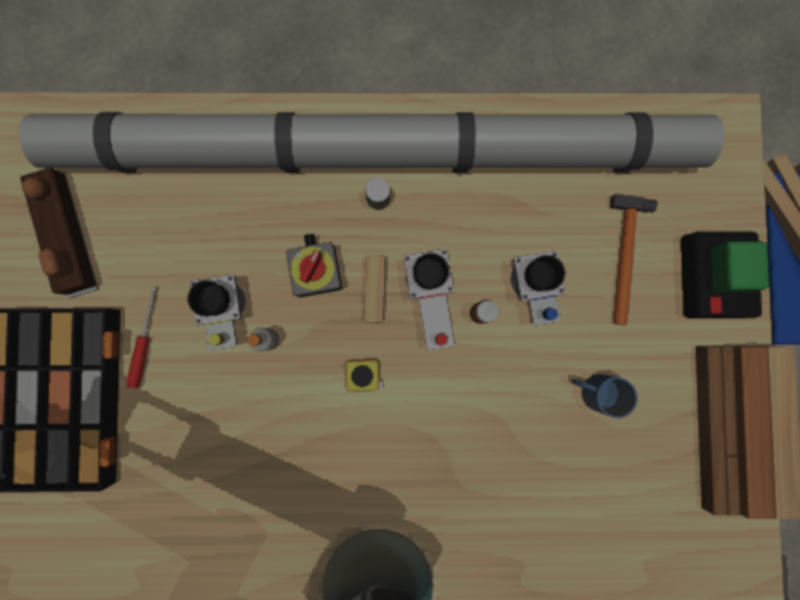

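View pics/side0.png

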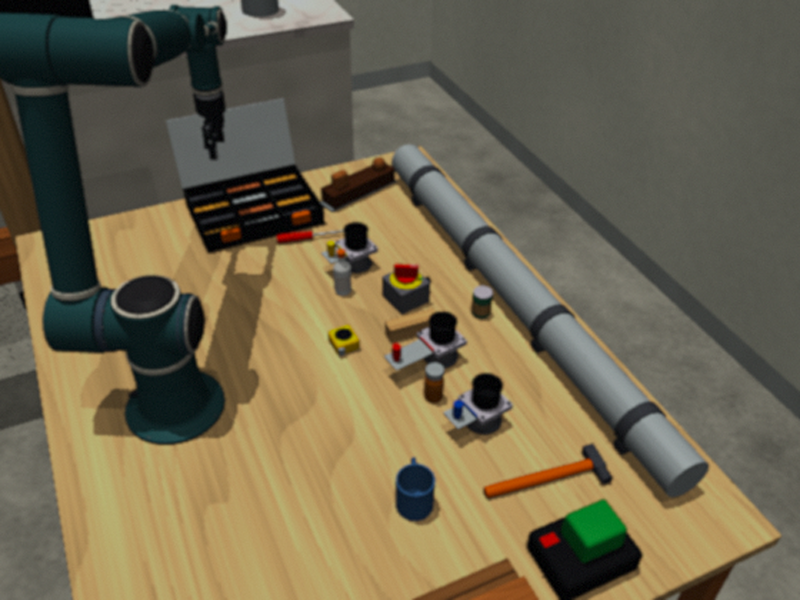

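The top view shows the red knob at about (441,340), the blue at (550,314), the yellow at (215,340), and the isolator at (313,268) with its line pointing up and to the right (ON). I'll enlarge it next.

```bash
cat > h.py <<'E'
from workcell import *
import cv2,numpy as np
def ray(cam,uv,z):
    c=calibration(cam);R=cv2.Rodrigues(np.array(c["rvec"],float))[0];t=np.array(c["tvec"],float).ravel()
    o=-R.T@t;d=R.T@np.linalg.inv(c["camera_matrix"])@np.array([uv[0],uv[1],1.])
    return o+d*(z-o[2])/d[2]
def crop(cam,x0,y0,x1,y1,s,name):
    im=read_camera(cam)[y0:y1,x0:x1,::-1]
    cv2.imwrite("pics/"+name,cv2.resize(im,None,fx=s,fy=s,interpolation=cv2.INTER_CUBIC))
def uv(x0,y0,s,px): return [(px[0]+.5)/s-.5+x0,(px[1]+.5)/s-.5+y0]
E
python3 - <<'E'
from h import *
crop("top",190,160,410,260,3.6,"topc.png")
for n in("top",):
  for z in (0,.102): print(ray(n,(309,238),z),ray(n,(385,219),z),ray(n,(219,188),z))
E
```

```text
[ 0.47379471 -0.12975805  0.        ] [ 0.52698881 -0.34968618  0.        ] [0.61885363 0.12782846 0.        ]
[ 0.47532609 -0.11948954  0.102     ] [ 0.5236268  -0.31918619  0.102     ] [0.60704085 0.11440124 0.102     ]
```

View pics/topc.png

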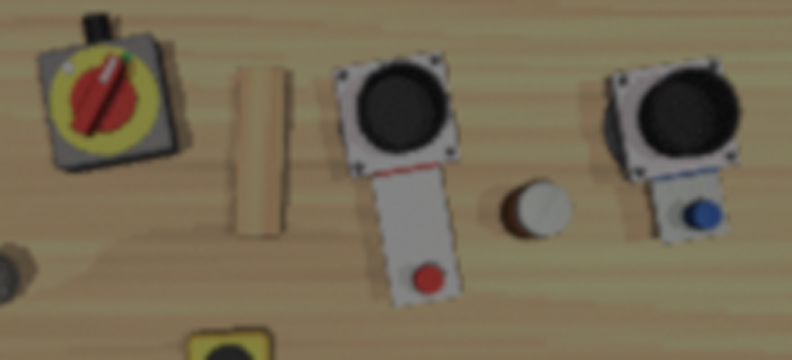

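The enlarged crop shows the red knob top at (429,277), the red collar at (402,107), the blue knob top at (705,213), the blue collar at (690,111), and the isolator bar from (82,133) to (122,58).

Run:
```python
from h import *
np.set_printoptions(precision=4,suppress=True)
def P(p,z): return ray("top",uv(190,160,3.6,p),z)[:2]
def ang(a): return np.degrees(np.arctan2(a[1],a[0]))
for n,k,c,cor in (("red",(429,277),(402,107),[(343,75),(436,61),(453,152),(358,170)]),("blue",(705,213),(690,111),[(621,83),(713,66),(732,156),(638,173)])):
    K=P(k,.102);C=P(c,.115);H=[P(q,.066) for q in cor]
    print(n,K,C,np.linalg.norm(C-K),ang(C-K),"housing",np.mean(H,0),ang(H[0]-H[3]),ang(H[1]-H[2]))
a,b=P((82,133),.112),P((122,58),.112)
print("bar",(a+b)/2,ang(b-a),np.linalg.norm(b-a),"disc",P((104,100),.074),"dots",P((68,67),.074),P((125,57),.074))
d=P((104,100),.074)
print(ang(P((68,67),.074)-d),ang(P((125,57),.074)-d))
print("jar",P((544,209),.09),"offcut",[P(q,.044) for q in((237,68),(289,68),(283,236),(234,234))])
print("tape",ray("top",(362/1.4286,376/1.4286),.036),"glue",ray("top",(256/1.4286,340/1.4286),.13),"tin",ray("top",(377/1.4286,187/1.4286),.07))
R=cv2.Rodrigues(read_state()["tcp_rot"])[0];print(R)
c=calibration("wrist");print(c)
```

```text
red [ 0.479 -0.119] [ 0.6011 -0.0997] 0.12359303179983894 9.005814555279049 housing [ 0.6009 -0.1003] 8.493166114622188 9.874511697488549
blue [ 0.5241 -0.3204] [ 0.5973 -0.3074] 0.07428612423961671 10.109087874710086 housing [ 0.5962 -0.3109] 9.570106223376674 10.579245413365703
bar [0.6107 0.1157] -27.81116384289291 0.061108305091383736 disc [0.6119 0.1194] dots [0.6367 0.1462] [0.6441 0.1038]
47.21731608250168 -25.77525476517819
jar [ 0.5281 -0.2054] offcut [array([0.6397, 0.0213]), array([ 0.6395, -0.0187]), array([ 0.5103, -0.0135]), array([0.5121, 0.024 ])]
tape [0.4061 0.028  0.036 ] glue [0.4778 0.2102 0.13  ] tin [ 0.7666 -0.003   0.07  ]
[[-0.9031  0.4294 -0.0008]
 [ 0.4294  0.9031 -0.0016]
 [ 0.     -0.0018 -1.    ]]
{'camera_matrix': array([[321.9464,   0.    , 283.3688],
       [  0.    , 321.9464, 212.5468],
       [  0.    ,   0.    ,   1.    ]]), 'rvec': array([-2.4612, -1.5542, -0.2028]), 'tvec': array([-0.6731, -0.0339,  0.3785])}
```

```bash
cat >> h.py <<'E'
def plan(p,yaw,n=None,step=6.0):
    """rows (tool cm, deg) from measured pose to TCP p with tool-y heading yaw (deg), tool down"""
    s=read_state();R=cv2.Rodrigues(np.array(s["tcp_rot"]))[0];y0=np.degrees(np.arctan2(R[1,1],R[0,1]))
    dyaw=(yaw-y0+180)%360-180;d=(np.array(p)-s["tool_pos"])*100
    n=n or int(max(np.ceil(np.linalg.norm(d)/step),np.ceil(abs(dyaw)/10.5),1))
    print("t",round(s["time"],2),"pos",s["tool_pos"].round(4),"yaw",y0.round(1),"tilt",(R[:2,2]).round(4),"F",np.round(s["wrist_force"],1),"w",round(s["width"]*8.5,2),"q6",s["q"][5].round(2))
    for i in range(n):
        a=np.radians(y0+dyaw*i/n);v=d/n
        yx,yy=np.cos(a),np.sin(a)      # tool y; tool x = y cross z, z=(0,0,-1)
        x=np.array([-yy,yx]); 
        print(np.round([x@v[:2],yx*v[0]+yy*v[1],-v[2],0,0,-dyaw/n],2).tolist())
E
python3 -c "
from h import *
plan((.611,.1175,.2),63)"
```

```text
t 0.15 pos [0.2896 0.6091 0.2382] yaw 64.6 tilt [-0.0008 -0.0016] F [ 0.2 -0.  -0.6] w 8.47 q6 -0.04
[-5.01, -3.06, 0.38, 0.0, 0.0, 0.16]
[-5.02, -3.05, 0.38, 0.0, 0.0, 0.16]
[-5.03, -3.03, 0.38, 0.0, 0.0, 0.16]
[-5.04, -3.02, 0.38, 0.0, 0.0, 0.16]
[-5.05, -3.0, 0.38, 0.0, 0.0, 0.16]
[-5.06, -2.99, 0.38, 0.0, 0.0, 0.16]
[-5.06, -2.98, 0.38, 0.0, 0.0, 0.16]
[-5.07, -2.96, 0.38, 0.0, 0.0, 0.16]
[-5.08, -2.95, 0.38, 0.0, 0.0, 0.16]
[-5.09, -2.94, 0.38, 0.0, 0.0, 0.16]
```

Emit:
{"name": "move_arm", "arguments": {
  "series": [5, -5.0, -3.05, 0.38, 0, 0, 0.16, 5, -5.02, -3.05, 0.38, 0, 0, 0.16, 5, -5.03, -3.03, 0.38, 0, 0, 0.16, 5, -5.04, -3.02, 0.38, 0, 0, 0.16, 5, -5.05, -3.0, 0.38, 0, 0, 0.16],
  "grip_force": 60
}}

```text
time: 0.78
tool_pos: [0.4511, 0.3622, 0.22]
tcp_rot: [-0.713, -3.06, 0.0]
wrist_force: [1.0, -0.7, -0.7]
width: 0.586
grip_force: 0.0
```

Emit:
{"name": "move_arm", "arguments": {
  "series": [5, -5.06, -3.0, 0.38, 0, 0, 0.16, 5, -5.06, -2.98, 0.38, 0, 0, 0.16, 5, -5.07, -2.96, 0.38, 0, 0, 0.16, 5, -5.08, -2.95, 0.38, 0, 0, 0.16, 5, -5.09, -2.94, 0.38, 0, 0, 0.16]
}}

```text
time: 1.4
tool_pos: [0.6117, 0.1162, 0.201]
tcp_rot: [-0.734, -3.054, -0.0]
wrist_force: [0.7, -0.9, -0.2]
width: 0.585
grip_force: 0.0
```

Emit:
{"name": "move_arm", "arguments": {
  "series": [5, 0, 0, 0, 0, 0, 0, 5, 0, 0, 0, 0, 0, 0]
}}

```text
time: 1.65
tool_pos: [0.6106, 0.1179, 0.2007]
tcp_rot: [-0.735, -3.053, -0.0]
wrist_force: [-0.8, 0.3, 0.5]
width: 0.586
grip_force: 0.0
```

Run:
```python
from h import *
plan((.611,.1175,.095),63)
R=calibration("wrist");print(R["rvec"].tolist(),R["tvec"].tolist())
crop("wrist",0,0,560,420,1.42,"w1.png")
```

```text
t 1.65 pos [0.6106 0.1179 0.2007] yaw 62.9 tilt [-0.0014  0.0004] F [-0.8  0.3  0.5] w 4.98 q6 -0.95
[-0.03, -0.01, 5.29, 0.0, 0.0, -0.04]
[-0.03, -0.01, 5.29, 0.0, 0.0, -0.04]
[-2.4837736848144, -1.5182808997802055, -0.19891329558401694] [-0.3824751139893194, -0.49700385967996896, 0.21419625603542794]
```

View pics/w1.png

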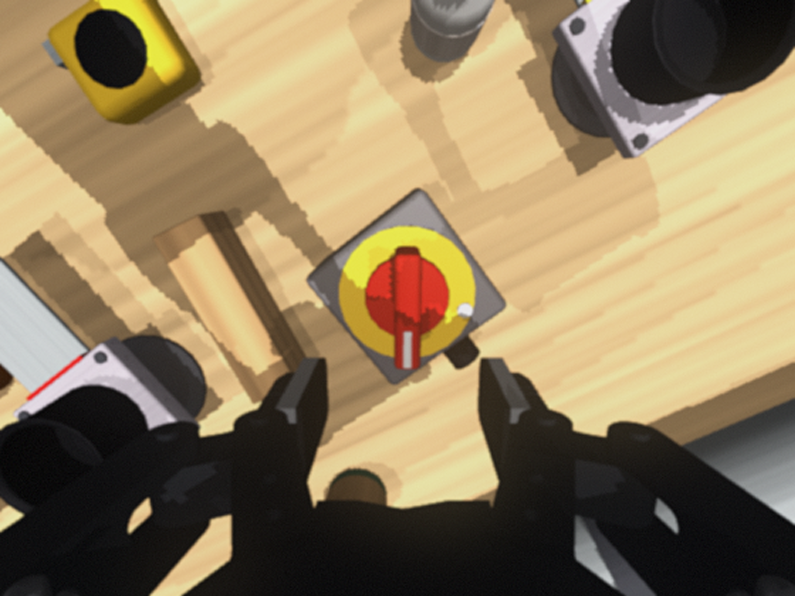

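The wrist view shows the bar standing vertical and centred between the fingers. Its top face runs from (408,252) to (406,367), and the yellow disc is centred at (407,292).

Run:
```python
from h import *
f=lambda p,z:ray("wrist",uv(0,0,1.42,p),z)[:2]
a,b=f((408,252),.112),f((406,367),.112);print((a+b)/2,np.linalg.norm(a-b),np.degrees(np.arctan2(*(b-a)[::-1])),f((407,292),.074),f((407,297),.078))
```

```text
[0.6108941  0.11993199] 0.06086224661359541 -27.872040853891605 [0.6102692  0.12063541] [0.61204743 0.1196941 ]
```

Emit:
{"name": "move_arm", "arguments": {
  "series": [5, 0.04, 0.16, 5.3, 0, 0, 0.7, 5, 0, 0, 5.3, 0, 0, 0, 0, 0, 0, 0, 0, 0, 0, 0, 0, 0, 0, 0, 0, 0, 0, 0, 0, 0, 0, 0, 0],
  "grip_force": 80
}}

```text
time: 2.33
tool_pos: [0.6116, 0.1202, 0.0972]
tcp_rot: [0.751, 3.05, 0.001]
wrist_force: [-3.6, 0.5, -1.7]
width: 0.143
grip_force: 79.4
```

Emit:
{"name": "move_arm", "arguments": {
  "series": [0, 0, 0, 0, 0, 0, 0, 0, 0, 0, 0, 0, 0, 0]
}}

```text
time: 2.58
tool_pos: [0.6117, 0.1202, 0.0972]
tcp_rot: [0.752, 3.049, 0.002]
wrist_force: [-5.2, 1.3, 2.5]
width: 0.146
grip_force: 80.1
```

Emit:
{"name": "move_arm", "arguments": {
  "series": [0, 0, 0, 0, 0, 0, -6, 0, 0, 0, 0, 0, 0, -10, 0, 0, 0, 0, 0, 0, -10, 0, 0, 0, 0, 0, 0, -10, 0, 0, 0, 0, 0, 0, -10]
}}

```text
time: 3.2
tool_pos: [0.6114, 0.1194, 0.0971]
tcp_rot: [-0.506, 3.1, 0.0]
wrist_force: [-5.3, -1.4, 3.4]
width: 0.143
grip_force: 80.2
```

Run:
```python
from h import *
plan((.611,.1195,.0965),137.8);print(read_state()["torque"],read_state()["q"])
```

```text
t 3.2 pos [0.6114 0.1194 0.0971] yaw 108.6 tilt [0.0002 0.0002] F [-5.3 -1.4  3.4] w 1.21 q6 -1.74
[0.01, 0.01, 0.02, 0.0, 0.0, -9.75]
[0.01, 0.01, 0.02, 0.0, 0.0, -9.75]
[0.01, 0.01, 0.02, 0.0, 0.0, -9.75]
[ 0.08528739  1.04455397 -0.04795105] [ 1.52789129e-01  2.88860057e-01  1.84990080e+00  2.06280790e-04
  1.00258338e+00 -1.74194644e+00]
```

Emit:
{"name": "move_arm", "arguments": {
  "series": [0, 0, 0, 0, 0, 0, -10, 0, 0, 0, 0, 0, 0, -10, 0, 0, 0, 0, 0, 0, -8, 0, 0, 0, 0, 0, 0, -3, 0, 0, 0, 0, 0, 0, 0]
}}

```text
time: 3.82
tool_pos: [0.6117, 0.1189, 0.0972]
tcp_rot: [-1.304, 2.858, 0.0]
wrist_force: [-3.8, -2.0, 3.8]
width: 0.144
grip_force: 81.5
```

Run:
```python
from h import *
plan((.611,.1195,.0965),137.8);print(read_state()["torque"])
```

```text
t 3.83 pos [0.6117 0.1189 0.0972] yaw 139.1 tilt [0.0004 0.0003] F [-3.8 -2.   3.8] w 1.22 q6 -2.28
[-0.0, 0.09, 0.07, 0.0, 0.0, 1.26]
[-0.27481867  1.0418475  -1.14848008]
```

Emit:
{"name": "move_arm", "arguments": {
  "series": [0, 0, 0, 0, 0, 0, 1.2, 5, 0, 0, 0, 0, 0, 0, 5, 0, 0, 0, 0, 0, 0, 5, 0, 0, -4, 0, 0, 0, 5, 0, 0, -5, 0, 0, 0]
}}

```text
time: 4.45
tool_pos: [0.6109, 0.1195, 0.1851]
tcp_rot: [1.279, -2.867, -0.001]
wrist_force: [1.0, 0.1, -0.5]
width: 0.586
grip_force: 0.0
```

Run:
```python
from h import *
plan((.48,-.119,.19),99.5)
crop("wrist",0,0,560,420,1.42,"w2.png")
```

```text
t 4.45 pos [0.6109 0.1195 0.1851] yaw 138.1 tilt [-0.0019 -0.0003] F [ 1.   0.1 -0.5] w 4.98 q6 -2.26
[5.3, -1.24, -0.1, 0.0, 0.0, 7.72]
[5.09, -1.94, -0.1, 0.0, 0.0, 7.72]
[4.78, -2.6, -0.1, 0.0, 0.0, 7.72]
[4.39, -3.22, -0.1, 0.0, 0.0, 7.72]
[3.91, -3.78, -0.1, 0.0, 0.0, 7.72]
```

View pics/w2.png

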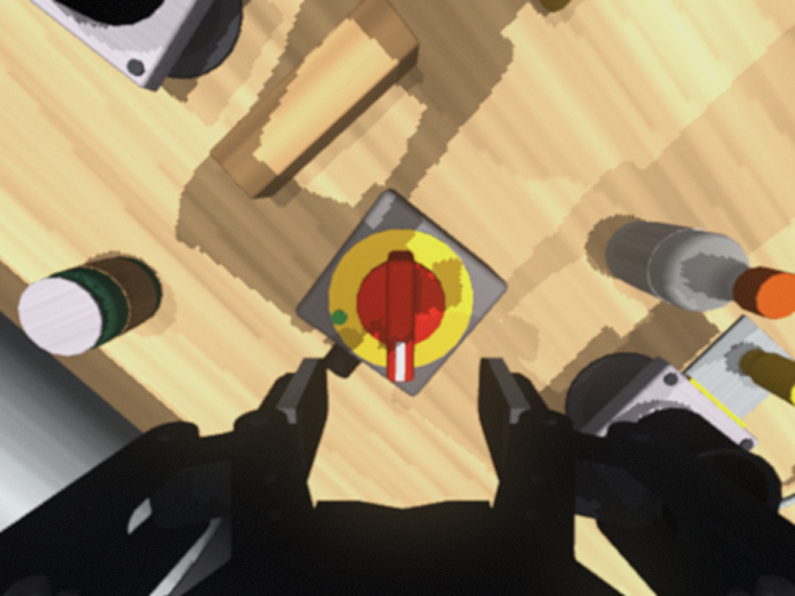

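The white line now points at the white dot, so the isolator is OFF. Next is the red knob.

Emit:
{"name": "move_arm", "arguments": {
  "series": [5, 5.3, -1.24, -0.1, 0, 0, 7.72, 5, 5.09, -1.94, -0.1, 0, 0, 7.72, 5, 4.78, -2.6, -0.1, 0, 0, 7.72, 5, 4.39, -3.22, -0.1, 0, 0, 7.72, 5, 3.91, -3.78, -0.1, 0, 0, 7.72]
}}

```text
time: 5.12
tool_pos: [0.4803, -0.1205, 0.1912]
tcp_rot: [-0.254, 3.129, -0.002]
wrist_force: [1.3, -0.1, 0.1]
width: 0.586
grip_force: 0.0
```

Emit:
{"name": "move_arm", "arguments": {
  "series": [5, 0, 0, 0, 0, 0, 0, 5, 0, 0, 0, 0, 0, 0]
}}

```text
time: 5.38
tool_pos: [0.4811, -0.119, 0.1909]
tcp_rot: [-0.259, 3.129, -0.0]
wrist_force: [-0.3, 0.2, 0.4]
width: 0.585
grip_force: 0.0
```

Run:
```python
from h import *
plan((.479,-.119,.078),99.4)
crop("wrist",0,0,560,420,1.42,"w3.png")
```

```text
t 5.38 pos [ 0.4811 -0.119   0.1909] yaw 99.5 tilt [0.0021 0.    ] F [-0.3  0.2  0.4] w 4.97 q6 -2.03
[0.1, 0.02, 5.65, 0.0, 0.0, 0.04]
[0.1, 0.02, 5.65, 0.0, 0.0, 0.04]
```

View pics/w3.png

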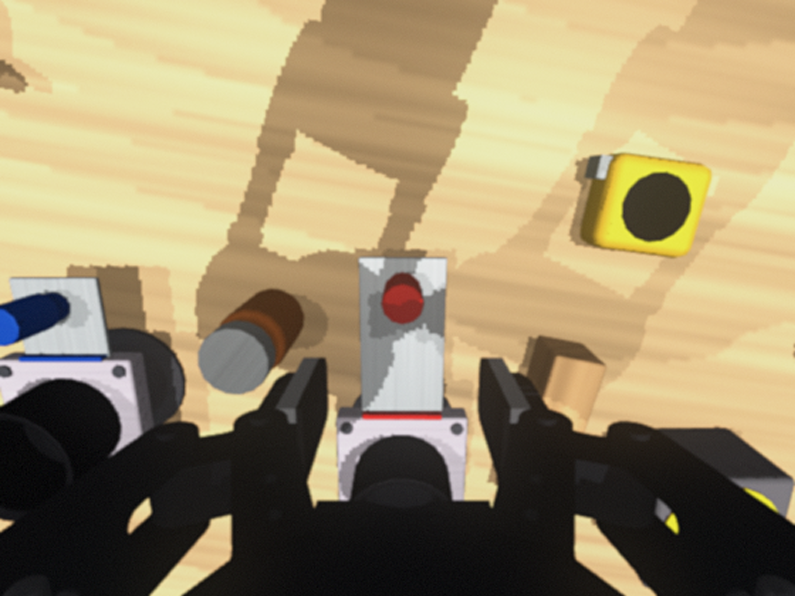

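The red knob top is at (403,302), and the blade lies straight in line with the tool.

Run:
```python
from h import *
f=lambda p,z:ray("wrist",uv(0,0,1.42,p),z)[:2]
k=f((403,302),.102);print(k,"blue",f((5,327),.102),"red seam",f((402,415),.062),"corners",f((348,426),.066),f((456,427),.066))
plan((*k,.078),99.2)
```

```text
[ 0.47596995 -0.12010895] blue [ 0.52285611 -0.31949127] red seam [ 0.56051353 -0.1066067 ] corners [ 0.57161875 -0.13943367] [ 0.56098705 -0.07181626]
t 5.42 pos [ 0.4812 -0.1185  0.1907] yaw 99.5 tilt [0.0015 0.0001] F [-0.2 -0.4 -0.5] w 4.96 q6 -2.03
[0.27, -0.04, 5.64, 0.0, 0.0, 0.17]
[0.27, -0.04, 5.64, 0.0, 0.0, 0.17]
```

Emit:
{"name": "move_arm", "arguments": {
  "series": [5, 0.3, 0, 5.6, 0, 0, 0.2, 5, 0.1, 0, 5.6, 0, 0, 0, 0, 0, 0, 0, 0, 0, 0, 0, 0, 0, 0, 0, 0, 0, 0, 0, 0, 0, 0, 0, 0],
  "grip_force": 60
}}

```text
time: 6.05
tool_pos: [0.476, -0.12, 0.078]
tcp_rot: [0.258, -3.13, 0.003]
wrist_force: [1.5, -5.7, -18.7]
width: 0.243
grip_force: 59.6
```

Run:
```python
from h import *
plan((.527,-.111,.078),99.2)
```

```text
t 6.05 pos [ 0.476 -0.12   0.078] yaw 99.4 tilt [-0.0013 -0.0018] F [  1.5  -5.7 -18.7] w 2.07 q6 -2.03
[-5.17, 0.05, 0.0, 0.0, 0.0, 0.21]
```

Emit:
{"name": "move_arm", "arguments": {
  "series": [0, -1.0, 0, 0, 0, 0, 0, 0, -1.5, 0, 0, 0, 0, 0, 0, -1.5, 0, 0, 0, 0, 0, 0, -0.8, 0, 0, 0, 0, 0, 0, 0, 0, 0, 0, 0]
}}

```text
invalid input at $.series: expected a multiple of 7 numbers
```

Run:
```python
from h import *
plan((.527,-.111,.078),99.2)
```

```text
t 6.05 pos [ 0.476 -0.12   0.078] yaw 99.4 tilt [-0.0013 -0.0018] F [  1.5  -5.7 -18.7] w 2.07 q6 -2.03
[-5.17, 0.05, 0.0, 0.0, 0.0, 0.21]
```

Emit:
{"name": "move_arm", "arguments": {
  "series": [0, -1.0, 0, 0, 0, 0, 0, 0, -1.5, 0, 0, 0, 0, 0, 0, -1.5, 0, 0, 0, 0, 0, 0, -0.8, 0, 0, 0, 0, 0, 0, 0, 0, 0, 0, 0, 0]
}}

```text
time: 6.68
tool_pos: [0.5246, -0.1122, 0.078]
tcp_rot: [-0.257, 3.131, -0.003]
wrist_force: [3.9, -5.4, -19.2]
width: 0.243
grip_force: 59.6
```

Run:
```python
from h import *
plan((.527,-.111,.078),99.2)
```

```text
t 6.67 pos [ 0.5246 -0.1122  0.078 ] yaw 99.4 tilt [ 0.0005 -0.0016] F [  3.9  -5.4 -19.2] w 2.06 q6 -1.99
[-0.26, 0.08, 0.0, 0.0, 0.0, 0.18]
```

Emit:
{"name": "move_arm", "arguments": {
  "series": [0, -0.3, 0, 0, 0, 0, 0, 0, -0.2, 0, 0, 0, 0, 0, 0, 0, 0, 0, 0, 0, 0]
}}

```text
time: 7.05
tool_pos: [0.5266, -0.1118, 0.0779]
tcp_rot: [0.257, -3.126, 0.003]
wrist_force: [-5.0, -6.3, -12.3]
width: 0.236
grip_force: 60.3
```

Emit:
{"name": "move_arm", "arguments": {
  "series": [0, -0.3, 0, 0, 0, 0, 0, 0, -0.2, 0, 0, 0, 0, 0, 0, 0, 0, 0, 0, 0, 0]
}}

```text
time: 7.42
tool_pos: [0.5267, -0.1118, 0.0778]
tcp_rot: [0.258, -3.115, 0.002]
wrist_force: [-20.2, -11.2, -0.0]
width: 0.237
grip_force: 61.7
```

It's on the hard stop. I'll relax, release and lift.

Emit:
{"name": "move_arm", "arguments": {
  "series": [0, 0.6, 0, 0, 0, 0, 0, 5, 0, 0, 0, 0, 0, 0, 5, 0, 0, 0, 0, 0, 0, 5, 0, 0, -5, 0, 0, 0, 5, 0, 0, -5, 0, 0, 0]
}}

```text
time: 8.05
tool_pos: [0.5287, -0.1109, 0.1811]
tcp_rot: [-0.255, 3.129, -0.001]
wrist_force: [0.5, -0.2, 0.3]
width: 0.589
grip_force: 0.0
```

Run:
```python
from h import *
plan((.523,-.320,.19),100)
crop("wrist",0,0,560,420,1.42,"w4.png")
```

```text
t 8.05 pos [ 0.5287 -0.1109  0.1811] yaw 99.3 tilt [ 0.0017 -0.0002] F [ 0.5 -0.2  0.3] w 5.0 q6 -1.99
[0.99, -5.14, -0.22, 0.0, 0.0, -0.17]
[1.0, -5.13, -0.22, 0.0, 0.0, -0.17]
[1.02, -5.13, -0.22, 0.0, 0.0, -0.17]
[1.03, -5.13, -0.22, 0.0, 0.0, -0.17]
```

View pics/w4.png

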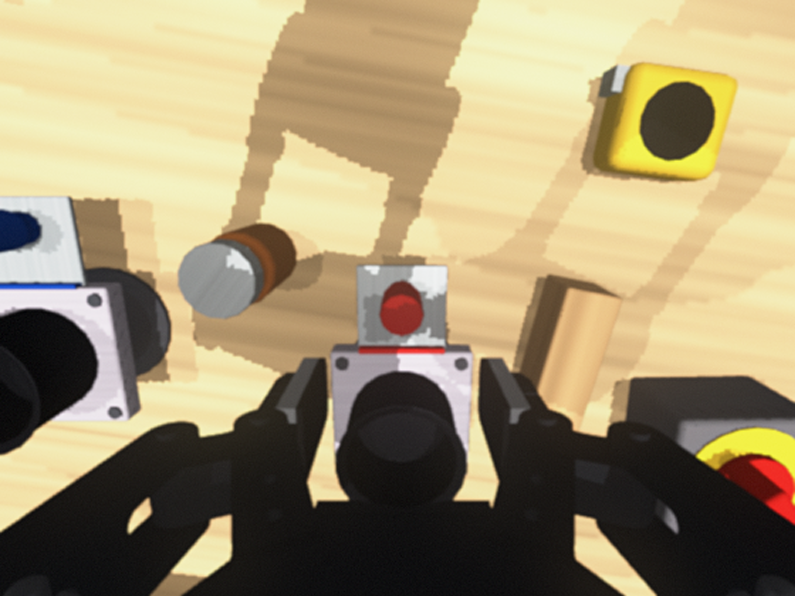

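The red blade now stands as far out as a shut gate's should, with its knob at (402,313) and the jar and offcut undisturbed. Next is the blue knob.

Emit:
{"name": "move_arm", "arguments": {
  "series": [5, 1.0, -5.14, -0.2, 0, 0, -0.17, 5, 1.0, -5.13, -0.2, 0, 0, -0.17, 5, 1.0, -5.13, -0.2, 0, 0, -0.17, 5, 1.0, -5.13, -0.2, 0, 0, -0.17, 5, 0, 0, 0, 0, 0, 0]
}}

```text
time: 8.72
tool_pos: [0.5236, -0.3243, 0.1887]
tcp_rot: [-0.267, 3.127, -0.006]
wrist_force: [-0.7, 1.8, 1.0]
width: 0.582
grip_force: 0.0
```

Run:
```python
from h import *
plan((.523,-.320,.078),100)
crop("wrist",0,0,560,420,1.42,"w5.png")
```

```text
t 8.72 pos [ 0.5236 -0.3243  0.1887] yaw 99.8 tilt [ 0.0038 -0.0033] F [-0.7  1.8  1. ] w 4.95 q6 -2.34
[-0.01, 0.22, 5.53, 0.0, 0.0, -0.12]
[-0.01, 0.22, 5.53, 0.0, 0.0, -0.12]
```

View pics/w5.png

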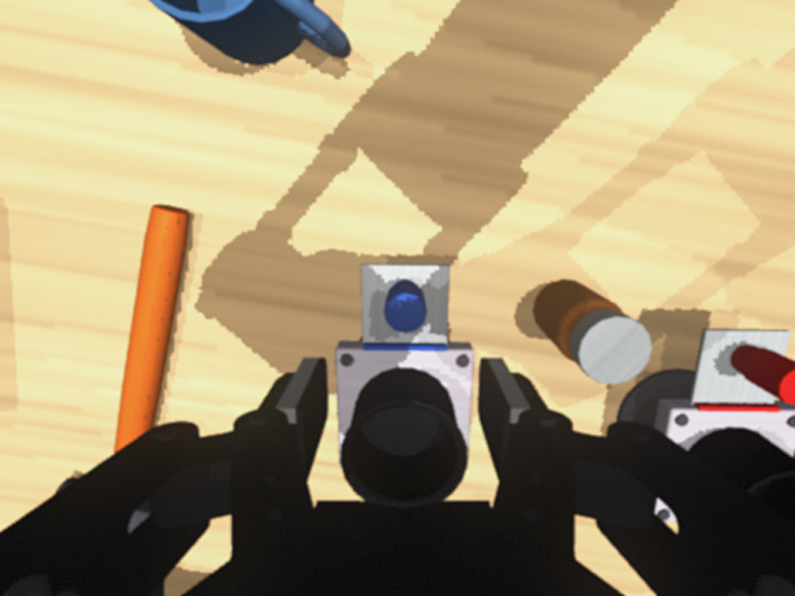

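The blue knob top is at (405,312), aligned with the tool, and the mug is clear of the pull path.

Run:
```python
from h import *
f=lambda p,z:ray("wrist",uv(0,0,1.42,p),z)[:2]
k=f((405,312),.102);print(k)
plan((*k,.078),99.8)
```

```text
[ 0.52242304 -0.32224918]
t 8.78 pos [ 0.5233 -0.3222  0.1881] yaw 99.8 tilt [ 0.0027 -0.0014] F [-0.1 -0.5  0.1] w 4.97 q6 -2.33
[0.04, 0.01, 5.5, 0.0, 0.0, 0.01]
[0.04, 0.01, 5.5, 0.0, 0.0, 0.01]
```

Emit:
{"name": "move_arm", "arguments": {
  "series": [5, 0.1, 0, 5.5, 0, 0, 0, 5, 0, 0, 5.5, 0, 0, 0, 0, 0, 0, 0, 0, 0, 0, 0, 0, 0, 0, 0, 0, 0, 0, 0, 0, 0, 0, 0, 0]
}}

```text
time: 9.4
tool_pos: [0.5207, -0.3236, 0.0755]
tcp_rot: [0.276, -3.128, 0.01]
wrist_force: [1.7, -17.9, -22.5]
width: 0.243
grip_force: 59.9
```

Emit:
{"name": "move_arm", "arguments": {
  "series": [0, 1.0, 0, 0, 0, 0, 0, 0, 1.5, 0, 0, 0, 0, 0, 0, 1.5, 0, 0, 0, 0, 0, 0, 1.5, 0, 0, 0, 0, 0, 0, 0, 0, 0, 0, 0, 0]
}}

```text
time: 10.02
tool_pos: [0.4653, -0.3327, 0.0756]
tcp_rot: [0.276, -3.127, 0.009]
wrist_force: [-2.2, -17.4, -21.1]
width: 0.242
grip_force: 60.4
```

Run:
```python
from h import *
plan((.4633,-.332,.078),99.8)
```

```text
t 10.03 pos [ 0.4653 -0.3327  0.0756] yaw 100.1 tilt [-0.0021 -0.0058] F [ -2.2 -17.4 -21.1] w 2.06 q6 -2.4
[0.19, 0.11, -0.24, 0.0, 0.0, 0.28]
```

Emit:
{"name": "move_arm", "arguments": {
  "series": [0, 0.3, -0.15, 0, 0, 0, 0, 0, 0.3, -0.1, 0, 0, 0, 0, 0, 0, 0, 0, 0, 0, 0]
}}

```text
time: 10.4
tool_pos: [0.4615, -0.3335, 0.0755]
tcp_rot: [0.275, -3.129, 0.002]
wrist_force: [3.3, -7.6, -20.6]
width: 0.239
grip_force: 60.5
```

Emit:
{"name": "move_arm", "arguments": {
  "series": [0, 0.3, 0, 0, 0, 0, 0, 0, 0.2, 0, 0, 0, 0, 0, 0, 0, 0, 0, 0, 0, 0]
}}

```text
time: 10.78
tool_pos: [0.4614, -0.3336, 0.0756]
tcp_rot: [-0.272, 3.121, -0.004]
wrist_force: [19.9, -3.9, -30.0]
width: 0.238
grip_force: 60.0
```

Emit:
{"name": "move_arm", "arguments": {
  "series": [0, -0.6, 0, 0, 0, 0, 0, 5, 0, 0, 0, 0, 0, 0, 5, 0, 0, 0, 0, 0, 0, 5, 0, 0, -5, 0, 0, 0, 5, 0, 0, -6, 0, 0, 0]
}}

```text
time: 11.4
tool_pos: [0.4622, -0.3323, 0.1878]
tcp_rot: [0.273, -3.129, -0.002]
wrist_force: [1.3, -0.3, 0.4]
width: 0.585
grip_force: 0.0
```

Run:
```python
from h import *
crop("top",190,160,410,260,3.6,"topd.png")
plan((.611,.1195,.19),138)
```

```text
t 11.45 pos [ 0.4669 -0.336   0.1989] yaw 100.0 tilt [ 0.012  -0.0089] F [ 1.7 -2.   6. ] w 4.99 q6 -2.41
[-2.76, 5.3, 0.11, 0.0, 0.0, -4.75]
[-3.19, 5.05, 0.11, 0.0, 0.0, -4.75]
[-3.6, 4.77, 0.11, 0.0, 0.0, -4.75]
[-3.98, 4.45, 0.11, 0.0, 0.0, -4.75]
[-4.33, 4.11, 0.11, 0.0, 0.0, -4.75]
[-4.66, 3.73, 0.11, 0.0, 0.0, -4.75]
[-4.95, 3.34, 0.11, 0.0, 0.0, -4.75]
[-5.21, 2.91, 0.11, 0.0, 0.0, -4.75]
```

View pics/topd.png

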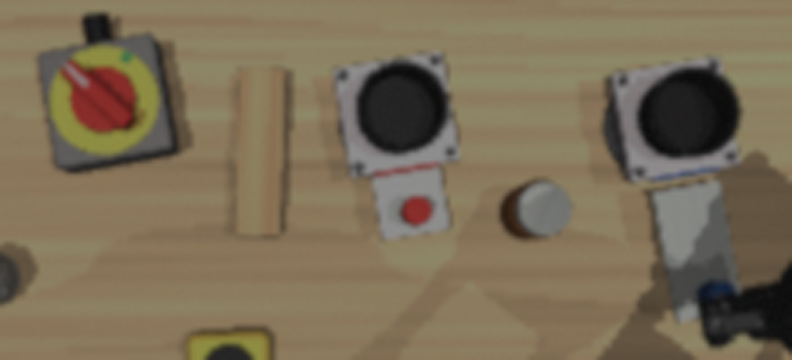

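The red gate is home, the blue blade is out and the isolator is OFF with its line on the white dot. I'll return to the isolator.

Emit:
{"name": "move_arm", "arguments": {
  "series": [5, 0, 0, 0, 0, 0, 0, 5, 0, 0, 0, 0, 0, 0]
}}

```text
time: 11.7
tool_pos: [0.4623, -0.3328, 0.1864]
tcp_rot: [-0.273, 3.13, 0.0]
wrist_force: [0.1, 0.1, -0.1]
width: 0.587
grip_force: 0.0
```

Run:
```python
from h import *
plan((.611,.1195,.19),138)
```

```text
t 11.7 pos [ 0.4623 -0.3328  0.1864] yaw 100.0 tilt [0.     0.0002] F [ 0.1  0.1 -0.1] w 4.99 q6 -2.41
[-2.81, 5.25, -0.04, 0.0, 0.0, -4.75]
[-3.23, 5.0, -0.04, 0.0, 0.0, -4.75]
[-3.64, 4.71, -0.04, 0.0, 0.0, -4.75]
[-4.01, 4.39, -0.04, 0.0, 0.0, -4.75]
[-4.37, 4.05, -0.04, 0.0, 0.0, -4.75]
[-4.69, 3.67, -0.04, 0.0, 0.0, -4.75]
[-4.97, 3.27, -0.04, 0.0, 0.0, -4.75]
[-5.23, 2.85, -0.04, 0.0, 0.0, -4.75]
```

Emit:
{"name": "move_arm", "arguments": {
  "series": [5, -2.81, 5.25, -0.04, 0, 0, -4.75, 5, -3.23, 5.0, -0.04, 0, 0, -4.75, 5, -3.64, 4.71, -0.04, 0, 0, -4.75, 5, -4.01, 4.39, -0.04, 0, 0, -4.75, 5, -4.37, 4.05, -0.04, 0, 0, -4.75]
}}

```text
time: 12.32
tool_pos: [0.5546, -0.0485, 0.1864]
tcp_rot: [0.914, -3.003, -0.002]
wrist_force: [0.6, 1.0, -0.0]
width: 0.585
grip_force: 0.0
```

Emit:
{"name": "move_arm", "arguments": {
  "series": [5, -4.69, 3.67, -0.04, 0, 0, -4.75, 5, -4.97, 3.27, -0.04, 0, 0, -4.75, 5, -5.23, 2.85, -0.04, 0, 0, -4.75, 5, 0, 0, 0, 0, 0, 0, 5, 0, 0, 0, 0, 0, 0]
}}

```text
time: 12.95
tool_pos: [0.6101, 0.1189, 0.1875]
tcp_rot: [1.276, -2.867, -0.001]
wrist_force: [-0.1, 0.1, 0.3]
width: 0.58
grip_force: 0.0
```

Run:
```python
from h import *
plan((.6113,.119,.0945),138)
```

```text
t 12.95 pos [0.6101 0.1189 0.1875] yaw 138.0 tilt [-0.0037 -0.0011] F [-0.1  0.1  0.3] w 4.93 q6 -2.26
[-0.05, -0.04, 4.65, 0.0, 0.0, -0.01]
[-0.05, -0.04, 4.65, 0.0, 0.0, -0.01]
```

Emit:
{"name": "move_arm", "arguments": {
  "series": [5, -0.1, -0.1, 4.65, 0, 0, 0, 5, 0, 0, 4.65, 0, 0, 0, 0, 0, 0, 0, 0, 0, 0, 0, 0, 0, 0, 0, 0, 0, 0, 0, 0, 0, 0, 0, 0],
  "grip_force": 80
}}

```text
time: 13.58
tool_pos: [0.6121, 0.1187, 0.0975]
tcp_rot: [1.274, -2.87, -0.001]
wrist_force: [-4.1, -0.0, -2.7]
width: 0.148
grip_force: 80.1
```

Emit:
{"name": "move_arm", "arguments": {
  "series": [0, 0, 0, 0, 0, 0, 0, 0, 0, 0, 0, 0, 0, 6, 0, 0, 0, 0, 0, 0, 10, 0, 0, 0, 0, 0, 0, 10, 0, 0, 0, 0, 0, 0, 10]
}}

```text
time: 14.2
tool_pos: [0.6117, 0.1191, 0.0975]
tcp_rot: [0.319, -3.123, 0.0]
wrist_force: [-6.7, 2.2, -1.6]
width: 0.142
grip_force: 80.5
```

Run:
```python
from h import *
plan((.611,.1195,.0965),62)
```

```text
t 14.2 pos [0.6117 0.1191 0.0975] yaw 101.7 tilt [-0.002  -0.0002] F [-6.7  2.2 -1.6] w 1.2 q6 -1.62
[0.01, 0.01, 0.03, 0.0, 0.0, 9.91]
[0.02, 0.01, 0.03, 0.0, 0.0, 9.91]
[0.02, 0.01, 0.03, 0.0, 0.0, 9.91]
[0.02, 0.0, 0.03, 0.0, 0.0, 9.91]
```

Emit:
{"name": "move_arm", "arguments": {
  "series": [0, 0, 0, 0, 0, 0, 10, 0, 0, 0, 0, 0, 0, 10, 0, 0, 0, 0, 0, 0, 10, 0, 0, 0, 0, 0, 0, 9.5, 0, 0, 0, 0, 0, 0, 0]
}}

```text
time: 14.82
tool_pos: [0.6116, 0.1198, 0.0975]
tcp_rot: [-0.748, -3.049, 0.0]
wrist_force: [-6.1, 1.6, -1.8]
width: 0.144
grip_force: 80.4
```

Run:
```python
from h import *
plan((.611,.1195,.0965),62);print(read_state()["torque"])
```

```text
t 14.82 pos [0.6116 0.1198 0.0975] yaw 62.4 tilt [-0.0021  0.0005] F [-6.1  1.6 -1.8] w 1.22 q6 -0.94
[0.05, -0.05, 0.1, 0.0, 0.0, 0.45]
[0.15649381 1.15358177 0.18902   ]
```

Not clearly against the stop yet, so I'll turn a little more.

Emit:
{"name": "move_arm", "arguments": {
  "series": [0, 0, 0, 0, 0, 0, 2, 0, 0, 0, 0, 0, 0, 1, 0, 0, 0, 0, 0, 0, 0]
}}

```text
time: 15.2
tool_pos: [0.6116, 0.1198, 0.0975]
tcp_rot: [-0.819, -3.031, 0.002]
wrist_force: [-5.3, 2.5, -1.3]
width: 0.147
grip_force: 89.4
```

Run:
```python
from h import *
plan((.611,.1195,.0965),62);print(read_state()["torque"])
```

```text
t 15.2 pos [0.6116 0.1198 0.0975] yaw 59.8 tilt [-0.002  -0.0006] F [-5.3  2.5 -1.3] w 1.25 q6 -0.89
[0.04, -0.06, 0.1, 0.0, 0.0, -2.23]
[0.42583845 1.22482465 1.80225993]
```

Torque of 1.8 N m: it's against the stop. Relax, release, lift and check.

Emit:
{"name": "move_arm", "arguments": {
  "series": [0, 0, 0, 0, 0, 0, -2.3, 5, 0, 0, 0, 0, 0, 0, 5, 0, 0, 0, 0, 0, 0, 5, 0, 0, -5, 0, 0, 0, 5, 0, 0, -6, 0, 0, 0]
}}

```text
time: 15.82
tool_pos: [0.6127, 0.1186, 0.2071]
tcp_rot: [-0.768, -3.045, 0.001]
wrist_force: [0.7, 0.3, 0.8]
width: 0.586
grip_force: 0.0
```

Emit:
{"name": "move_arm", "arguments": {
  "series": [5, 6, 0, -2, 0, 0, 0, 5, 6, 0, 0, 0, 0, 0, 5, 0, 0, 0, 0, 0, 0, 5, 0, 0, 0, 0, 0, 0]
}}

```text
time: 16.32
tool_pos: [0.5089, 0.1756, 0.2275]
tcp_rot: [0.765, 3.044, 0.002]
wrist_force: [-0.2, -0.5, -1.2]
width: 0.591
grip_force: 0.0
```

Run:
```python
from h import *
crop("top",130,120,450,300,2.5,"tope.png")
```

```text
(no output)
```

View pics/tope.png

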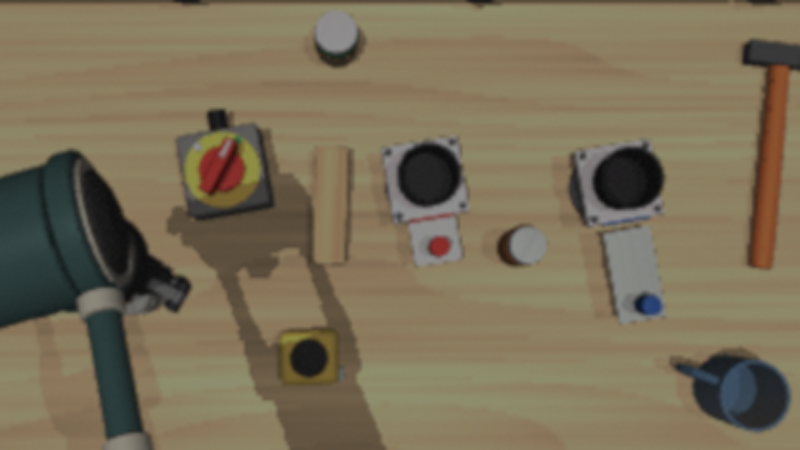

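The isolator is ON, with its line at (228,148) towards the green dot. Red is home at (440,245), blue is fully out at (649,304), and the other objects in view are where they were.

```bash
python3 -c "
from workcell import *
print(finish_job())"
```

```text
the job is handed in; nothing more can be done
None
```

The changeover is done and handed in at about 16 s on the robot clock: the isolator was turned fully OFF first, then the red gate was pushed home and the blue gate pulled fully out, and the isolator was turned back ON. I did not touch the yellow gate or anything else on the bench, and the judge's result was not shown.

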